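Dispense one spacing block and nudge it into the lay channel

ROBOT

A 6-joint arm with a two-finger parallel gripper is mounted at the origin on the work surface. World frame = base frame: x ahead of the robot, y to its left, z up, the work surface at z = 0. Lengths are in m, angles in rad, forces in N, time in s.
With the tool pointing down it reaches from about 0.375 to 0.975 m from the base axis. Payload 3.8 kg.
Tool frame: the origin (TCP) lies at the very end of the fingers, on their centre line; the grasp point (between the pads) lies 19 mm behind it; z points along the fingers, y is the direction in which the jaws open and shut (so a half turn about z gives the same grasp; the last joint's range is limited). The gripper opens to 85 mm and grips with 20 to 120 N. Pads are 22 mm wide; open, the fingers measure 114 mm over their backs; the gripper's body (76 mm by 85 mm) begins 54 mm behind the grasp point. The pads swing forward as they close: fully open they stand 13 mm farther back than shut.
Start: joints at [-0.037, 0.264, 1.604, -0, 1.274, -0.037], TCP at [0.675, -0, 0.231] pointing down, gripper open.
Joint ranges: [-2.63, 2.63], [-0.94, 2.18], [0.31, 2.57], [-1.31, 4.45], [0, 2.66], [-2.55, 2.55]. Speed limits (rad/s): [2.57, 2.57, 3.14, 3.14, 3.14, 3.14].

INTERFACE

Orientations are given as a rotation vector (axis times angle).
In Python, from workcell import status, read_camera, camera_info, order gives the robot as it stands.
- The arm moves only by the tool move_arm, never from a script. Its argument "deltas" is a list of rows, each a list of 3 entries, a list of its own where there are three numbers: the turn, a rotation vector about the world's x, y, z as a fraction of full scale, then the shift along the world's x, y, z as a fraction of full scale, then the closure, from -1 (fully open) to 1 (shut), so that 0 is half open. A call has 1 to 20 rows; each row is the pose to reach, as a shift and turn from the pose commanded when the call began; what a row does not reach only later rows make up. Full scale, the value 1, is 0.1 m for a shift and pi/2 rad for a turn. A row lasts 1/8 s, in which the tool goes at most 62.5 mm and 10.7 degrees, less where a joint would pass 70% of its speed; a pose out of reach is approached as far as the arm can. A call with a number of a shift or a turn outside -1 to 1 is refused whole. A call with a gripper value outside its range is refused whole. The fingers move at their own pace and stop on an object; "grip_force" is the grip in N (left out, the last holds). Time passes only in rows, so rows that repeat a pose let the fingers close. It gives the time, the measured TCP pose, the force and the opening at its end, in the units of the state.
- status.read_state(): the state, without advancing time (a new reading comes with each control period).
- read_camera(name): name is "scene" or "side" or "wrist"; returns (picture, depth): 384x512x3 uint8, red, green, blue; 384x512 float32, m along the optical axis (not along the pixel's ray), 0 where there is no reading.
- camera_info(name): a dict with "K" (3x3 intrinsics, pixels), "R" (3x3) and "t" (3): a world point X has camera coordinates R X + t. Camera axes: x right, y down, z forward; pixel columns grow to the right and rows downward; lengths in m; the calibration is good to about 2 mm. A picture is of the moment at which its call begins: read the wrist's pose just before it. camera_info takes no time and is no camera call; for the wrist camera it gives the pose at the moment of the call.
- order.finish_job(): hands the job in, once; it reports no verdict.
The state is a dict: "time": time; "q": joint angles; "joint_vel": joint speeds; "joint_torque": joint torques, N m; "tool_pos": TCP position; "tcp_rot": TCP orientation; "wrist_force": force on the tool from outside, world axes, zero at the start; "torque": the same for the moment, N m; "width": opening from 0.0 (shut) to 1.0 (fully open).
Only numpy, scipy, OpenCV 4.12 (cv2) and the standard library are available. Lean on these libraries where they do the work, as an engineer would, in place of code of your own. Each camera call takes 0.05 s, during which the arm holds its last target. There are 200 camera calls.

TASK

On the print-shop bench, press the plunger of the block dispenser all the way down once and let it spring back, so that a single metal spacing block is pushed out onto the table. Then, with the fingertips or the outside of the fingers, push that block aside along the table until it lies flat and wholly between the two low steel rails of the open-ended lay channel. Do not pick up any block, leave the rest of the stack in the dispenser, and do not disturb the tin, the tape roll or the bottle.

Things in the scene. Friction and masses are not known exactly. Their poses are not given: they have to be found in the camera images.
- dispenser: Low green and steel dispenser, fixed. Origin: on the table under the centre of its open-topped magazine. Blocks come out towards its -x, sliding on the table through a slot in the magazine's front (face at x = -26 mm); the plunger housing is behind (x 26 to 92 mm). Body 56 mm wide and high; feet 6 mm high, x -2 to 98 mm, out to y = +-44 mm. z up.
- plunger_top (a point): Centre of the flat top of the plunger's round black cap (34 mm diameter), 60 mm behind the dispenser's origin (+x of the dispenser), 90 mm above the table when up. It is pressed straight down.
- plunger (a joint): Plunger travel in m: 0 up, 0.020 fully down (hard stop). Spring return, 3 N at the top, 6 N at the bottom, plus up to 5 N of drag when moving. Its pusher goes 2.75 times as far: a full press (0.0175 or more) leaves the lowest block's centre about 52 mm in front of the dispenser's origin, farther if fast. On release the next block drops; a second full press would eject it.
- block1_center (a point): Centre of the lowest block of the stack, the one that is ejected: plain aluminium block, 40 mm (its x, the ejection direction) by 44 mm (its y) by 15 mm high, about 25 to 50 g. At the start it lies in the magazine; its centre is 7.5 mm above the table. It slides easily on the table top.
- block2_center (a point): Centre of the second block in the magazine, identical; 22.5 mm above the table at the start, drops to 7.5 mm after the ejection. Must stay in the magazine.
- block3_center (a point): Centre of the third, topmost block in the magazine, identical; 37.5 mm above the table at the start, drops to 22.5 mm. Must stay in the magazine.
- channel: Lay channel, fixed to the table left or right of where the block comes out: two parallel steel rails 100 mm long, 8 mm wide, 10 mm high, 70 mm apart inside, open at both ends, no raised floor (blocks slide in on the table). Origin: on the table in the middle of the channel. y runs along the rails (ends at +-50 mm), x across (inner faces at +-35 mm).
- tin: Bystander: flat closed ink tin, 75 mm diameter, 38 mm high, loose, on the side of the ejection place opposite the channel. Origin under its centre.
- tape: Bystander: roll of paper tape lying flat, 68 mm outside diameter, 19 mm high, loose, beside the dispenser. Origin under its centre.
- bottle: Bystander: white bottle, 48 mm diameter, 110 mm high, loose, upright, beside the dispenser. Origin under its centre.
Not all that is in view belongs to the job. Leave any brown or orange look-alike of the part that bears block3_center alone. Several things look just like the dispenser: the one meant starts farthest from the robot's base.

How it is judged:
On the way, in this order (a step that is already met when the one before it is completed fails the run):
1. the plunger is pressed fully down (value of joint plunger above 0.0175 m).
2. the plunger is back up and one block lies pushed out in front of the dispenser (value of joint plunger below 0.003 m and x of block1_center in the frame of dispenser below -0.044 m and height (world z) of block1_center below 0.011 m), for 0.1 s.
3. the block lies wholly between the rails of the channel (x of block1_center in the frame of channel between -0.018 and 0.018 m and y of block1_center in the frame of channel between -0.03 and 0.03 m and angle between block1_center's own z axis and vertical below 0.08 rad and height (world z) of block1_center below 0.011 m), for 0.2 s.
At the end, for the whole second after the job is handed in: The ejected block lies flat and still on the table between the rails: its centre within 30 mm of the channel's middle along the rails and 18 mm across. The plunger is up (within 3 mm), and the two other blocks have dropped and stand in the magazine (within 15 mm of its axis lines) (all of step 3 and linear speed of block1 below 0.01 m/s and value of joint plunger below 0.003 m and x of block2_center in the frame of dispenser between -0.015 and 0.015 m and y of block2_center in the frame of dispenser between -0.015 and 0.015 m and x of block3_center in the frame of dispenser between -0.015 and 0.015 m and y of block3_center in the frame of dispenser between -0.015 and 0.015 m and height (world z) of block2_center below 0.012 m and height (world z) of block3_center below 0.027 m); the robot touches nothing.
It fails at once if a second block is pushed out or taken from the magazine (x of any of block2_center, block3_center in the frame of dispenser below -0.02 m or height (world z) of block2_center above 0.035 m or height (world z) of block3_center above 0.05 m).
It fails at once if the block is lifted off the table (centre more than 10 mm up from where it slides) instead of pushed (height (world z) of block1_center above 0.0175 m).
It fails at once if the tin, the tape roll or the bottle is moved by more than 15 mm (distance of any of tin, tape, bottle from where it was at the start of the episode above 0.015 m).
It also fails if it takes over 45 s, if anything falls off the work surface, if the arm or the gripper's body presses on something with over 40 N, if the wrist force passes 120 N, or if a joint passes its speed limit or range.

## Working session

There is one attempt and no reset: what is moved stays moved. The work goes in short steps, Python scripts to look and compute and a tool call to move; the robot and the scene stay as the last step left them, time stands still between calls to the robot, and variables do not carry over. Pictures are saved under pics/ and viewed, about 8 in all and at most 12, crops included, and the job is handed in when it is done.

Besides the shell and the picture viewer there is one more tool, called after "Call:" by a JSON object that holds its "fn" and its "kwargs". move_arm: Moves the arm, as the interface text tells. Its arguments: {"type":"object","properties":{"deltas":{"type":"array","items":{"type":"array"}},"grip_force":{"type":"number"}},"required":["deltas"]}

```bash
mkdir -p pics; cat > h.py <<'E'
import numpy as np, cv2
from workcell import status, read_camera, camera_info, order
def snap(n,f):
    c=camera_info(n); im,d=read_camera(n)
    cv2.imwrite(f'pics/{f}.png',im[:,:,::-1]); np.savez(f'pics/{f}.npz',im=im,d=d,K=c['K'],R=c['R'],t=c['t'])
def load(f): return np.load(f'pics/{f}.npz')
def cloud(z):
    d=z['d'];v,u=np.mgrid[:d.shape[0],:d.shape[1]]
    p=np.stack([u,v,np.ones_like(d)],-1)@np.linalg.inv(z['K']).T*d[...,None]
    return (p-z['t'])@z['R']
def onplane(z,u,v,h):
    r=z['R'].T@np.linalg.inv(z['K'])@np.array([u,v,1.]);o=-z['R'].T@z['t']
    return o+r*(h-o[2])/r[2]
E
python3 - <<'E'
from h import *
for n in ('scene','side','wrist'): snap(n,n+'0')
a=[cv2.imread(f'pics/{n}0.png') for n in ('scene','side')]
cv2.imwrite('pics/s0.png',cv2.resize(a[0],(800,600)));cv2.imwrite('pics/d0.png',cv2.resize(a[1],(800,600)))
for n in ('scene0','side0'):
    z=load(n);print(n,z['K'][0],-z['R'].T@z['t'])
print(status.read_state())
E
```

```text
scene0 [348.65233644   0.         256.43164286] [0.79101556 0.33222108 0.69595467]
side0 [439.21113903   0.         257.14700043] [0.06632374 0.68880045 0.61360787]
{'time': 0.15, 'q': array([-3.68887902e-02,  2.64615423e-01,  1.60507604e+00, -1.16084552e-05,
        1.27370869e+00, -3.68941983e-02]), 'joint_vel': array([ 0.00126525, -0.00024802, -0.00468738,  0.00054823, -0.00135923,
        0.00010861]), 'joint_torque': array([-4.44535381e-04, -5.15905774e+01, -3.67958951e+01, -2.06692371e-04,
        8.09489022e-03,  2.50629785e-05]), 'tool_pos': array([6.74422519e-01, 2.31675210e-05, 2.30215729e-01]), 'tcp_rot': array([-2.22050012e+00, -2.22051970e+00,  1.94417532e-03]), 'wrist_force': array([-0.5194034 , -0.35397525,  0.71674905]), 'torque': array([-0.01454188,  0.01747343,  0.02492022]), 'width': 1.0000075938818207}
```

View pics/s0.png

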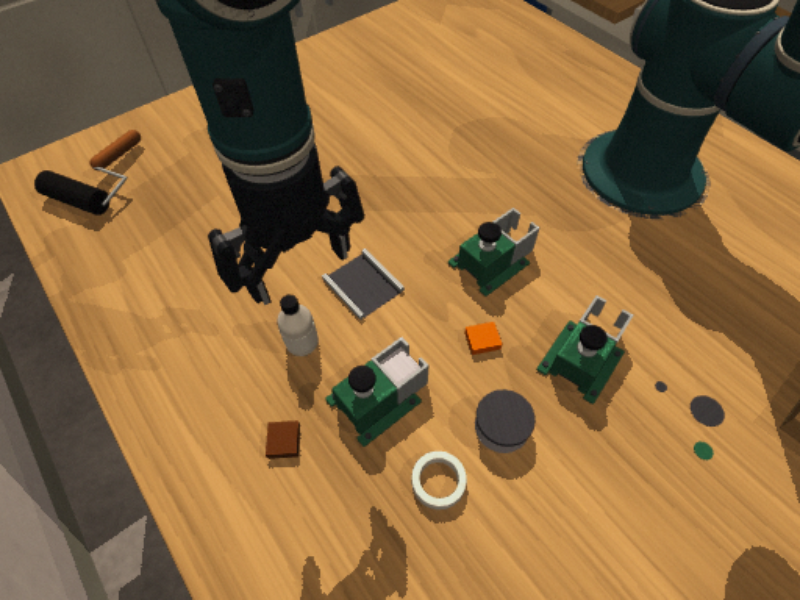

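View pics/d0.png

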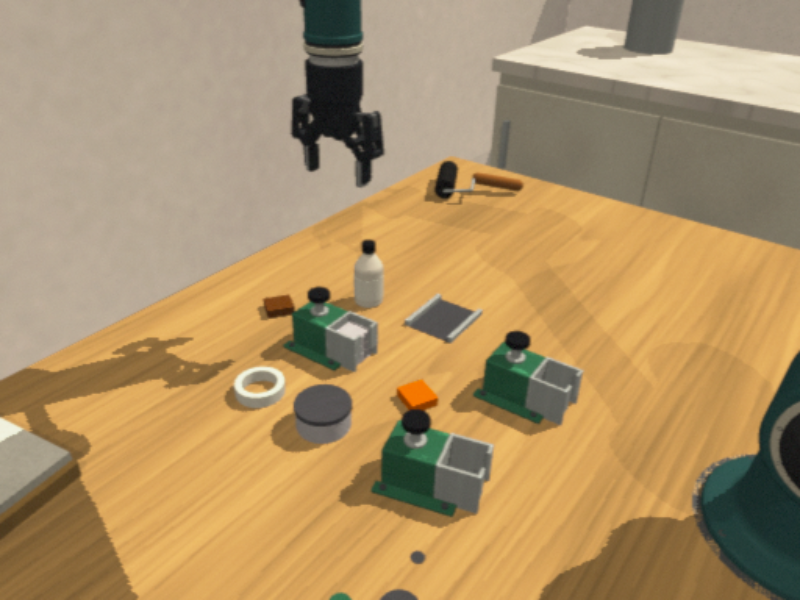

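The scene view shows three dispensers, with caps at (362,380), (489,235) and (592,340). The first is farthest from the base at (645,190), holds blocks, and sits beside the channel (363,283), bottle (298,330), tape (439,480) and tin (505,420). I'll measure it and confirm with a crop.

```bash
python3 - <<'E'
from h import *
s=load('scene0');d=load('side0')
f=0.64
P=cloud(s);Q=cloud(d)
def at(P,u,v): return P[int(v*f),int(u*f)].round(4)
for k,(a,b) in dict(cap=((362,380),(319,295)),cap2=((489,232),(517,340)),cap3=((592,338),(416,421)),tin=((505,415),(323,402)),bottle=((290,302),(369,246)),tapeW=((439,458),(259,400)),stack=((398,368),(352,328)),chan=((363,283),(444,318))).items():
    print(k,at(P,*a),at(Q,*b))
# black cap points z 0.08-.1 near
for n,C,z in(('scene',P,s),('side',Q,d)):
    c0=at(P,362,380)
    m=(abs(C[...,2]-c0[2])<.004)&(np.hypot(C[...,0]-c0[0],C[...,1]-c0[1])<.03)&(z['im'].max(-1)<70)
    X=C[m];print(n,'cap',len(X),X.mean(0),np.ptp(X,0), cv2.minEnclosingCircle(X[:,:2].astype(np.float32)))
im=cv2.imread('pics/scene0.png')[150:300,160:360]
cv2.imwrite('pics/c1.png',cv2.resize(im,(800,600),interpolation=2))
im=cv2.imread('pics/side0.png')[140:290,160:360]
cv2.imwrite('pics/c2.png',cv2.resize(im,(800,600),interpolation=2))
E
```

```text
cap [0.6606 0.0703 0.0891] [0.6542 0.0692 0.0916]
cap2 [ 0.3783 -0.0112  0.0889] [ 0.3735 -0.0056  0.0927]
cap3 [0.3951 0.2009 0.0892] [0.3876 0.2032 0.0915]
tin [0.5314 0.1984 0.0354] [0.5342 0.1989 0.0391]
bottle [ 0.6753 -0.0683  0.1097] [ 0.6676 -0.0635  0.1123]
tapeW [0.6308 0.1858 0.0177] [0.6234 0.2272 0.0142]
stack [0.6035 0.0663 0.0469] [0.6052 0.0549 0.0472]
chan [ 0.5438 -0.1035 -0.0008] [ 0.5476 -0.1072  0.0031]
scene cap 219 [0.65859672 0.06787966 0.08873397] [0.0326102  0.0313284  0.00647823] ((0.6579893231391907, 0.06701549887657166), 0.016671983525156975)
side cap 94 [0.65462647 0.07006778 0.09043971] [0.03084393 0.02888393 0.00789454] ((0.6568335294723511, 0.06741268932819366), 0.01656089723110199)
```

View pics/c1.png

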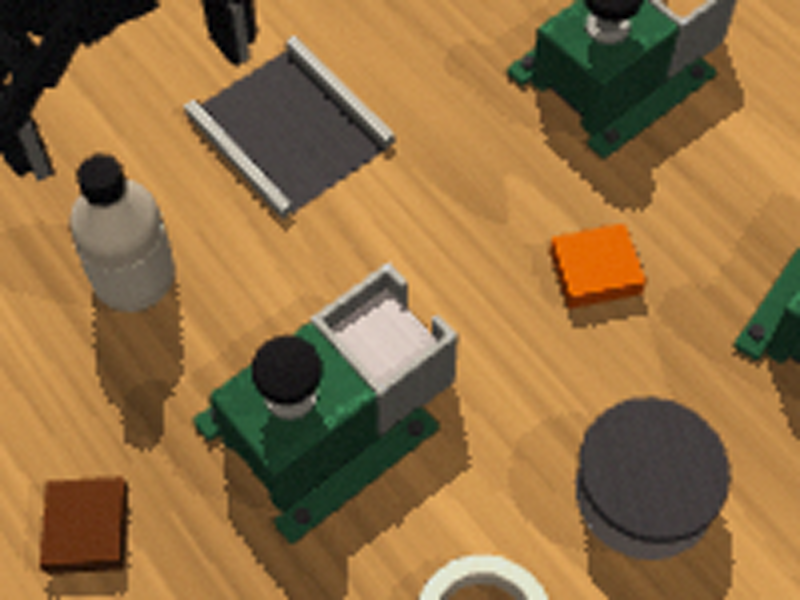

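View pics/c2.png

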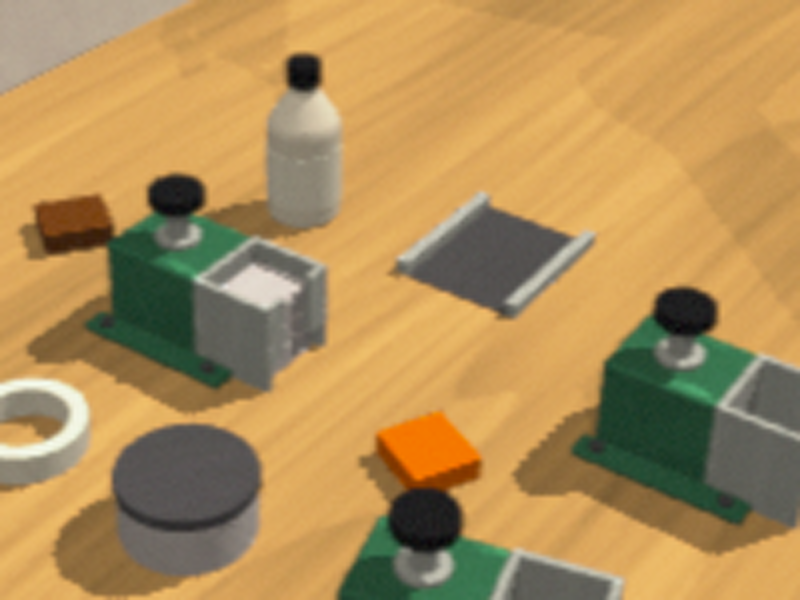

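```bash
python3 - <<'E'
from h import *
s=load('scene0');d=load('side0')
A=lambda u,v,h:onplane(s,160+u/4,150+v/4,h)[:2].round(4)
B=lambda u,v,h:onplane(d,160+u/4,140+v/4,h)[:2].round(4)
print('floor scene',[A(*p,0) for p in((207,110),(287,55),(388,150),(292,205))],'side',[B(*p,0) for p in((413,267),(485,208),(578,240),(503,305))])
print('rail top ends S',[A(*p,.01) for p in((192,103),(285,208),(293,40),(392,137))])
print('rail top ends D',[B(*p,.01) for p in((403,265),(485,196),(510,306),(592,235))])
print('feet S',[A(*p,.006) for p in((285,530),(432,418))],'D',[B(*p,.006) for p in((93,318),(218,380))])
print('mag top S',[A(*p,.056) for p in((315,318),(390,267),(455,335),(378,397))],'D',[B(*p,.056) for p in((255,238),(325,265),(270,320),(197,284))])
for n,z in(('s',s),('d',d)):
    C=cloud(z);im=z['im'].astype(int)
    for nm,(x,y),r in (('tin',(.532,.2),.05),('bottle',(.67,-.066),.035),('tape',(.63,.21),.06)):
        hz={'tin':(.025,.05),'bottle':(.02,.08),'tape':(.008,.03)}[nm]
        m=(C[...,2]>hz[0])&(C[...,2]<hz[1])&(np.hypot(C[...,0]-x,C[...,1]-y)<r)
        print(n,nm,m.sum(),[np.round(v,4) for v in cv2.minEnclosingCircle(C[m][:,:2].astype(np.float32))])
    # green top plane
    m=(C[...,2]>.05)&(C[...,2]<.062)&(np.hypot(C[...,0]-.63,C[...,1]-.06)<.09)
    r=cv2.minAreaRect(C[m][:,:2].astype(np.float32));print('body',m.sum(),r,C[m][:,2].mean())
E
```

```text
floor scene [array([ 0.5775, -0.1424]), array([ 0.5137, -0.1474]), array([ 0.5073, -0.0501]), array([ 0.5759, -0.0536])] side [array([ 0.5816, -0.0647]), array([ 0.5847, -0.1509]), array([ 0.5162, -0.1558]), array([ 0.5146, -0.065 ])]
rail top ends S [array([ 0.585 , -0.1456]), array([ 0.5834, -0.0488]), array([ 0.5078, -0.148 ]), array([ 0.5038, -0.0507])]
rail top ends D [array([ 0.5793, -0.0504]), array([ 0.5845, -0.1497]), array([ 0.5035, -0.0545]), array([ 0.5049, -0.1526])]
feet S [array([0.6927, 0.1065]), array([0.5959, 0.1043])] D [array([0.6933, 0.1032]), array([0.5965, 0.1029])]
mag top S [array([0.6234, 0.0408]), array([0.5746, 0.0405]), array([0.5725, 0.0924]), array([0.6243, 0.0957])] D [array([0.6242, 0.0365]), array([0.575 , 0.0334]), array([0.5655, 0.0939]), array([0.6193, 0.0925])]
s tin 1094 [array([0.5331, 0.2006]), np.float64(0.0376)]
s bottle 444 [array([ 0.6761, -0.0687]), np.float64(0.0241)]
s tape 553 [array([0.6451, 0.2052]), np.float64(0.034)]
body 851 ((0.6312954425811768, 0.0663248747587204), (0.11832134425640106, 0.057147033512592316), 2.739166259765625) 0.05475868891539483
d tin 896 [array([0.5328, 0.1994]), np.float64(0.0385)]
d bottle 413 [array([ 0.6715, -0.0689]), np.float64(0.0242)]
d tape 486 [array([0.6439, 0.205 ]), np.float64(0.035)]
body 593 ((0.6301863789558411, 0.06471246480941772), (0.11875352263450623, 0.059259504079818726), 2.590791940689087) 0.05655824966627548
```

The crops confirm it: the dispenser with its cap at (285,370) in the first crop holds three pale blocks. Its channel is at (290,130), and the brown and orange blocks are decoys.

| Item | Position (m) |
|---|---|
| Dispenser origin | (0.598, 0.064), yaw about 2.7° |
| Cap | (0.658, 0.0675), z 0.090 |
| Channel centre | (0.544, -0.101) |
| Expected ejected block | (0.546, 0.062) |

The body size, cap diameter and rail length agree with the text. Next I move over the cap with the fingers shut.

Call:
{"fn": "move_arm", "kwargs": {"deltas": [[[0,0,0],[-0.1,0.35,-0.3],1],[[0,0,0],[-0.17,0.675,-0.7],1],[[0,0,0],[-0.17,0.675,-1],1],[[0,0,0],[-0.17,0.675,-1],1],[[0,0,0],[-0.17,0.675,-1],1],[[0,0,0],[-0.17,0.675,-1],1],[[0,0,0],[-0.17,0.675,-1],1],[[0,0,0],[-0.17,0.675,-1],1]], "grip_force": 30}}

```text
time: 1.15
tool_pos: [0.6585, 0.0673, 0.1322]
tcp_rot: [2.221, 2.22, 0.002]
wrist_force: [-0.1, 0.0, 0.4]
width: 0.001
```

Call:
{"fn": "move_arm", "kwargs": {"deltas": [[[0,0,0],[0,0,-0.2],1],[[0,0,0],[0,0,-0.35],1],[[0,0,0],[0,0,-0.39],1],[[0,0,0],[0,0,-0.42],1],[[0,0,0],[0,0,-0.45],1],[[0,0,0],[0,0,-0.48],1],[[0,0,0],[0,0,-0.51],1],[[0,0,0],[0,0,-0.54],1],[[0,0,0],[0,0,-0.57],1],[[0,0,0],[0,0,-0.59],1],[[0,0,0],[0,0,-0.6],1],[[0,0,0],[0,0,-0.6],1]]}}

```text
time: 2.65
tool_pos: [0.658, 0.0676, 0.0725]
tcp_rot: [2.221, 2.221, 0.0]
wrist_force: [-4.0, 0.9, 6.4]
width: -0.001
```

Call:
{"fn": "move_arm", "kwargs": {"deltas": [[[0,0,0],[0,0,-0.015],1],[[0,0,0],[0,0,-0.03],1],[[0,0,0],[0,0,-0.03],1]]}}

```text
time: 3.02
tool_pos: [0.6581, 0.0675, 0.0701]
tcp_rot: [2.221, 2.221, 0.0]
wrist_force: [-5.9, -0.1, 7.7]
width: -0.0
```

Call:
{"fn": "move_arm", "kwargs": {"deltas": [[[0,0,0],[0,0,-0.01],1],[[0,0,0],[0,0,-0.02],1],[[0,0,0],[0,0,-0.02],1]]}}

```text
time: 3.4
tool_pos: [0.6582, 0.0675, 0.07]
tcp_rot: [2.221, 2.221, 0.0]
wrist_force: [-9.3, -0.4, 17.5]
width: 0.002
```

The tool stopped at z = 0.070 while the force rose to 17.5 N, so that is the hard stop. I'll release smoothly, then look.

Call:
{"fn": "move_arm", "kwargs": {"deltas": [[[0,0,0],[0,0,0.06],1],[[0,0,0],[0,0,0.12],1],[[0,0,0],[0,0,0.18],1],[[0,0,0],[0,0,0.25],1],[[0,0,0],[0,0,0.4],1],[[0,0,0],[0,0,0.8],1],[[0,0,0],[0,0,0.8],1]]}}

```text
time: 4.28
tool_pos: [0.6614, 0.0677, 0.1515]
tcp_rot: [2.217, 2.217, 0.01]
wrist_force: [0.9, 0.1, -0.0]
width: 0.004
```

```bash
python3 - <<'E'
from h import *
snap('scene','scene1');snap('side','side1')
a=cv2.imread('pics/scene1.png')[150:300,160:360];b=cv2.imread('pics/side1.png')[140:290,160:360]
cv2.imwrite('pics/c3.png',np.vstack([cv2.resize(x,(400,300),interpolation=2) for x in (a,b)]))
for n in('scene1','side1'):
    z=load(n);C=cloud(z);m=(C[...,2]>.008)&(C[...,2]<.022)&(abs(C[...,0]-.535)<.045)&(abs(C[...,1]-.062)<.045)&(np.ptp(z['im'].astype(int),axis=-1)<50)
    print(n,m.sum(),cv2.minAreaRect(C[m][:,:2].astype(np.float32)),C[m].mean(0))
print(status.read_state()['wrist_force'],status.read_state()['time'])
E
```

```text
scene1 314 ((0.5518801212310791, 0.06708812713623047), (0.05249365046620369, 0.051730792969465256), 88.33123016357422) [0.54655636 0.06426578 0.01388552]
side1 310 ((0.5523077249526978, 0.0631217360496521), (0.05492963641881943, 0.0561131052672863), 0.5743653178215027) [0.54718864 0.06585593 0.01549492]
[-0.31780936 -0.30372978  0.21681287] 4.375
```

View pics/c3.png

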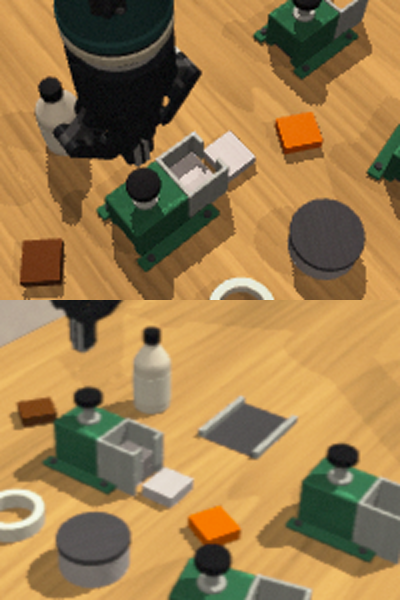

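The upper half shows the block out at (233,157) in front of the magazine with the plunger cap back up. The lower half shows it at (167,487), with a step still left in the magazine. I'll refine its pose and check the orange decoy's clearance.

```bash
python3 - <<'E'
from h import *
for n in('scene1','side1'):
    z=load(n);C=cloud(z);g=np.ptp(z['im'].astype(int),axis=-1)<40
    m=(C[...,2]>.009)&(C[...,2]<.022)&(C[...,0]>.5)&(C[...,0]<.567)&(abs(C[...,1]-.062)<.045)&g&(z['im'].min(-1)>130)
    X=C[m];print(n,m.sum(),cv2.minAreaRect(X[:,:2].astype(np.float32)),X.min(0),X.max(0))
    i=z['im'].astype(int);m=(i[...,0]>190)&(i[...,2]<40)&(i[...,0]-i[...,1]>100)&(C[...,2]>.008)
    print('orange',cv2.minAreaRect(C[m][:,:2].astype(np.float32)))
E
```

```text
scene1 269 ((0.5459983348846436, 0.06271857023239136), (0.0374416746199131, 0.04268358647823334), 4.453289985656738) [0.52638316 0.04108609 0.01077451] [0.56568318 0.08454213 0.01809807]
orange ((0.6102134585380554, 0.2114262580871582), (0.43177297711372375, 0.05191595479846001), 40.60335922241211)
side1 215 ((0.5451449751853943, 0.06175881624221802), (0.039449308067560196, 0.04508963227272034), 3.0107979774475098) [0.52470261 0.03845638 0.01318052] [0.56501267 0.08456328 0.01958345]
orange ((0.262739896774292, 0.3696610629558563), (0.05059036239981651, 0.7477683424949646), 35.48091125488281)
```

```bash
python3 - <<'E'
from h import *
for n in('scene1','side1'):
    z=load(n);C=cloud(z).reshape(-1,3);T=np.array([.6600,.0675,.1515]);D=C-T
    for a in range(-5,110,10):
        m=(D[:,2]>a/1e3)&(D[:,2]<(a+10)/1e3)&(abs(D[:,0])<.11)&(abs(D[:,1])<.09)
        if m.sum()>2: print(n,a,m.sum(),'x',np.percentile(D[m,0],[1,99]).round(3),'y',np.percentile(D[m,1],[1,99]).round(3))
z=load('scene1');print('orange',onplane(z,309.5,216,.015))
E
```

```text
scene1 -5 8 x [-0.004  0.011] y [0.008 0.013]
scene1 5 36 x [-0.012  0.014] y [-0.001  0.014]
scene1 15 49 x [-0.013  0.014] y [0.    0.014]
scene1 25 37 x [-0.012  0.014] y [0.004 0.014]
scene1 35 42 x [-0.022  0.018] y [0.007 0.016]
scene1 45 158 x [-0.034  0.035] y [-0.004  0.016]
scene1 55 148 x [-0.041  0.039] y [-0.007  0.016]
scene1 65 171 x [-0.05   0.049] y [-0.006  0.02 ]
scene1 75 177 x [-0.056  0.058] y [0.005 0.02 ]
scene1 85 355 x [-0.061  0.061] y [-0.01   0.021]
scene1 95 160 x [-0.051  0.053] y [-0.003  0.022]
scene1 105 93 x [-0.04   0.042] y [-0.005  0.022]
side1 -5 13 x [-0.01   0.004] y [-0.006  0.013]
side1 5 49 x [-0.015  0.011] y [-0.008  0.013]
side1 15 56 x [-0.016  0.013] y [-0.006  0.012]
side1 25 50 x [-0.017  0.01 ] y [-0.005  0.013]
side1 35 43 x [-0.028  0.023] y [0.004 0.014]
side1 45 120 x [-0.037  0.033] y [-0.01   0.015]
side1 55 131 x [-0.046  0.04 ] y [-0.013  0.017]
side1 65 165 x [-0.052  0.047] y [-0.014  0.019]
side1 75 176 x [-0.061  0.055] y [-0.009  0.019]
side1 85 236 x [-0.063  0.056] y [-0.011  0.021]
side1 95 172 x [-0.054  0.047] y [-0.004  0.022]
side1 105 178 x [-0.043  0.036] y [-0.007  0.022]
orange [0.4674673  0.09148304 0.015     ]
```

A fingers-along-x pose would put the knuckles (about ±35 mm at 50 mm up) close to the magazine front. I'll turn the tool 90° so the jaw axis lies along y.

Call:
{"fn": "move_arm", "kwargs": {"deltas": [[[0,0,0.11],[-0.4,0.2,0.1],1],[[0,0,0.22],[-0.8,0.4,0.1],1],[[0,0,0.33],[-1,0.5,0.1],1],[[0,0,0.44],[-1,0.5,0.1],1],[[0,0,0.55],[-1,0.5,0.1],1],[[0,0,0.66],[-1,0.5,0.1],1],[[0,0,0.77],[-1,0.5,0.1],1],[[0,0,0.88],[-1,0.5,0.1],1],[[0,0,1],[-1,0.5,0.1],1],[[0,0,1],[-1,0.5,0.1],1],[[0,0,1],[-1,0.5,0.1],1],[[0,0,1],[-1,0.5,0.1],1]]}}

```text
time: 5.88
tool_pos: [0.5578, 0.1175, 0.156]
tcp_rot: [-0.003, -3.141, 0.0]
wrist_force: [0.2, -0.1, -0.4]
width: -0.005
```

Call:
{"fn": "move_arm", "kwargs": {"deltas": [[[0,0,0],[-0.13,0.01,-0.3],1],[[0,0,0],[-0.13,0.01,-0.7],1],[[0,0,0],[-0.13,0.01,-1],1],[[0,0,0],[-0.13,0.01,-1],1],[[0,0,0],[-0.13,0.01,-1],1]]}}

```text
time: 6.5
tool_pos: [0.5459, 0.1187, 0.0573]
tcp_rot: [0.001, 3.14, 0.0]
wrist_force: [-0.1, 0.4, 0.3]
width: -0.004
```

Call:
{"fn": "move_arm", "kwargs": {"deltas": [[[0,0,0],[0,0,-0.2],1],[[0,0,0],[0,0,-0.4],1],[[0,0,0],[0,0,-0.49],1],[[0,0,0],[0,0,-0.49],1],[[0,0,0],[0,0,-0.49],1]]}}

```text
time: 7.12
tool_pos: [0.5461, 0.1187, 0.0085]
tcp_rot: [0.0, 3.14, 0.001]
wrist_force: [0.2, 0.2, -0.2]
width: -0.002
```

Call:
{"fn": "move_arm", "kwargs": {"deltas": [[[0,0,0],[0,-0.05,-0.02],1],[[0,0,0],[0,-0.1,-0.02],1],[[0,0,0],[0,-0.15,-0.02],1],[[0,0,0],[0,-0.2,-0.02],1],[[0,0,0],[0,-0.26,-0.02],1],[[0,0,0],[0,-0.32,-0.02],1],[[0,0,0],[0,-0.38,-0.02],1],[[0,0,0],[0,-0.44,-0.02],1],[[0,0,0],[0,-0.5,-0.02],1],[[0,0,0],[0,-0.56,-0.02],1],[[0,0,0],[0,-0.62,-0.02],1],[[0,0,0],[0,-0.68,-0.02],1],[[0,0,0],[0,-0.74,-0.02],1],[[0,0,0],[0,-0.8,-0.02],1],[[0,0,0],[0,-0.85,-0.02],1],[[0,0,0],[0,-0.89,-0.02],1],[[0,0,0],[0,-0.92,-0.02],1],[[0,0,0],[0,-0.92,-0.02],1]]}}

```text
time: 9.38
tool_pos: [0.545, 0.0263, 0.0053]
tcp_rot: [0.001, 3.142, -0.0]
wrist_force: [0.2, 0.4, -0.4]
width: -0.002
```

```bash
cat > b.py <<'E'
from h import *
import sys
k=sys.argv[1]
snap('scene','scene'+k);snap('side','side'+k)
a=cv2.imread(f'pics/scene{k}.png')[150:300,160:360];b=cv2.imread(f'pics/side{k}.png')[140:290,160:360]
cv2.imwrite(f'pics/c{k}.png',np.vstack([cv2.resize(x,(400,300),interpolation=2) for x in (a,b)]))
for n in('scene'+k,'side'+k):
    z=load(n);C=cloud(z);g=np.ptp(z['im'].astype(int),axis=-1)<45
    m=(C[...,2]>.009)&(C[...,2]<.022)&(C[...,0]>.512)&(C[...,0]<.573)&(C[...,1]<.09)&(C[...,1]>-.16)&g&(z['im'].min(-1)>130)
    X=C[m];print(n,m.sum(),cv2.minAreaRect(X[:,:2].astype(np.float32)),X.min(0),X.max(0))
E
python3 b.py 4
```

```text
scene4 141 ((0.5527980327606201, -0.006044052541255951), (0.043286923319101334, 0.023476451635360718), 89.52125549316406) [ 0.54102961 -0.02774148  0.01188095] [0.56464668 0.01551543 0.0170332 ]
side4 136 ((0.5363112092018127, -0.06189515441656113), (0.1611505150794983, 0.03521690145134926), 85.56416320800781) [ 0.51252357 -0.14086717  0.00913986] [0.55690217 0.01906504 0.02190293]
```

View pics/c4.png

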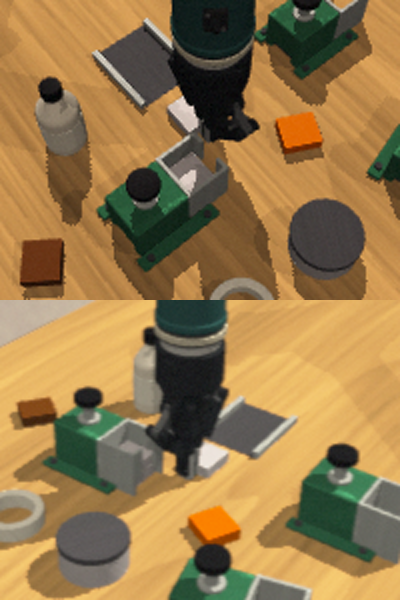

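The block is ahead of the fingers at (183,117) and square to the push, with its centre at about (0.545, -0.006). I'll continue 93 mm into the channel.

Call:
{"fn": "move_arm", "kwargs": {"deltas": [[[0,0,0],[0,-0.04,0],1],[[0,0,0],[0,-0.09,0],1],[[0,0,0],[0,-0.15,0],1],[[0,0,0],[0,-0.21,0],1],[[0,0,0],[0,-0.27,0],1],[[0,0,0],[0,-0.33,0],1],[[0,0,0],[0,-0.39,0],1],[[0,0,0],[0,-0.45,0],1],[[0,0,0],[0,-0.51,0],1],[[0,0,0],[0,-0.57,0],1],[[0,0,0],[0,-0.63,0],1],[[0,0,0],[0,-0.69,0],1],[[0,0,0],[0,-0.75,0],1],[[0,0,0],[0,-0.81,0],1],[[0,0,0],[0,-0.86,0],1],[[0,0,0],[0,-0.9,0],1],[[0,0,0],[0,-0.93,0],1],[[0,0,0],[0,-0.93,0],1],[[0,0,0],[0,-0.88,0],1],[[0,0,0],[0,-0.83,0],1]]}}

```text
time: 11.98
tool_pos: [0.545, -0.056, 0.0053]
tcp_rot: [0.0, -3.142, -0.0]
wrist_force: [-0.4, -0.4, -1.3]
width: -0.0
```

Call:
{"fn": "move_arm", "kwargs": {"deltas": [[[0,0,0],[0,0.1,0.1],1],[[0,0,0],[0,0.2,0.5],1],[[0,0,0],[-0.3,0.6,1],1],[[0,0,0],[-0.8,1,1],1],[[0,0,0],[-1,1,1],1],[[0,0,0],[-1,1,1],1],[[0,0,0],[-1,1,1],1]]}}

```text
time: 12.85
tool_pos: [0.4462, 0.0437, 0.1061]
tcp_rot: [-0.001, 3.139, -0.0]
wrist_force: [0.1, -0.7, -0.8]
width: 0.001
```

```bash
python3 b.py 5; python3 - <<'E'
from h import *
for n in('scene5','side5'):
    z=load(n);C=cloud(z)
    for nm,(x,y),r,lo,hi in(('tin',(.533,.2),.05,.025,.05),('bottle',(.674,-.069),.035,.02,.08),('tape',(.645,.205),.06,.008,.03)):
        m=(C[...,2]>lo)&(C[...,2]<hi)&(np.hypot(C[...,0]-x,C[...,1]-y)<r)
        if m.any(): print(n,nm,m.sum(),cv2.minEnclosingCircle(C[m][:,:2].astype(np.float32)))
    m=(np.hypot(C[...,0]-.657,C[...,1]-.067)<.015)&(C[...,2]>.06)&(z['im'].max(-1)<70);print('cap z',C[m][:,2].mean())
    m=(np.hypot(C[...,0]-.598,C[...,1]-.064)<.012);print('stack top z',np.median(C[m][:,2]))
E
```

```text
scene5 229 ((0.5453808903694153, -0.09979671984910965), (0.04292464256286621, 0.03852931782603264), 88.90692901611328) [ 0.5257472  -0.12131381  0.01095008] [ 0.56445398 -0.07828036  0.01756443]
side5 50 ((0.557848334312439, -0.092770054936409), (0.02124793827533722, 0.03385813534259796), 25.961429595947266) [ 0.54088552 -0.10950989  0.0147033 ] [ 0.564962   -0.07873448  0.02048412]
scene5 tin 1088 ((0.5336487889289856, 0.20050105452537537), 0.037793293595314026)
scene5 bottle 448 ((0.6758262515068054, -0.06893158704042435), 0.02418535016477108)
scene5 tape 557 ((0.6450180411338806, 0.20534619688987732), 0.03413056209683418)
cap z 0.08900502072875527
stack top z 0.029071737934793875
side5 tin 902 ((0.5325256586074829, 0.199589803814888), 0.03800876438617706)
side5 bottle 414 ((0.6723480224609375, -0.06861556321382523), 0.02397325076162815)
side5 tape 488 ((0.6440743207931519, 0.20338237285614014), 0.03500539809465408)
cap z 0.0900182984941383
stack top z 0.0334282279762345
```

View pics/c5.png

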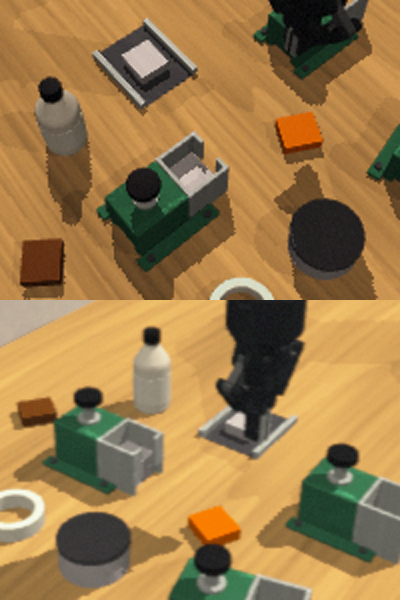

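The block lies flat in the middle of the channel at (147,60), with all bystanders unmoved and the arm clear. I'll hand it in.

```bash
python3 -c "
from h import *
s=status.read_state();print(s['time'],s['wrist_force'],abs(s['joint_vel']).max());print(order.finish_job())"
```

```text
12.95 [-0.19677726  0.41337062  0.41858414] 0.006665403799572835
the job is handed in; nothing more can be done
None
```

The job is done and handed in at 12.95 s; no verdict is reported. I pressed the plunger of the farthest dispenser once to its hard stop, where the tool stopped at z = 0.070 m and the force rose to 17.5 N. After it sprang back, I pushed the ejected block sideways into the channel with the shut fingers.

**Last checks:**
- **Block:** it lies flat at about (0.545, -0.100), within 2 mm of the measured channel centre (0.544, -0.101). This comes from the scene camera, because the arm partly hid the block from the side camera.
- **Plunger:** the cap is back up at z of about 0.09 m.
- **Stack:** its top is at about 0.029–0.033 m, which fits two blocks left in the magazine.
- **Bystanders:** the tin, tape roll and bottle each measured within 2 mm of where they started.
- **Arm:** it stands clear, with wrist force close to zero.

No check failed. The scene and side cameras disagreed by up to about 4 mm, well inside the tolerances.

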